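# Fetch the specimen from behind the reagent bottles

### The arm

A 6-joint arm with a two-finger parallel gripper is mounted at the origin on the work surface. World frame = base frame: x ahead of the robot, y to its left, z up, the work surface at z = 0. Lengths are in m, angles in rad, forces in N, time in s.
With the tool pointing down it reaches from about 0.35 to 0.85 m from the base axis. Payload 8.1 kg.
Tool frame: the origin (TCP) lies on the centre line of the jaws, within the pads' length; the fingertips stand 17 mm ahead of it and the grasp point (between the pads) lies 2 mm behind it; z points along the fingers, y is the line along which they close (so a half turn about z gives the same grasp; the last joint's range is limited). The gripper opens to 93 mm and grips with 3 to 60 N. Pads are 15 mm wide; open, the fingers measure 128 mm over their backs; the gripper's body (75 mm by 188 mm) begins 65 mm behind the grasp point.
Start: joints at [-1.422, 0.13, 1.488, -0, 1.523, -0.085], TCP at [0.139, -0.584, 0.236] pointing down, gripper open.
Joint ranges: [-2.96, 2.96], [-0.89, 2.26], [0.02, 2.5], [-1.34, 4.48], [0, 2.73], [-2.66, 2.66]. Speed limits (rad/s): [2.39, 2.39, 2.79, 3.14, 3.14, 3.14].

### API

Orientations are given as a rotation vector (axis times angle).
In Python, from plant import robot, optics, close_job, models gives the robot as it stands.
- The arm moves only by the shell command python3 -m inch 'ROWS' [OPENING] [FORCE]. ROWS is a JSON object of lists of equal length, an entry for each row: "travel": the shift along the tool's x, y, z in m, a list of three; "spin": the turn about the tool's z in rad. In form: {"travel": [[x, y, z], ...], "spin": [spin, ...]}. A call has 1 to 10 rows; each row is the pose to reach, as a shift and turn from the pose commanded when the call began, along the tool's axes at that moment; what a row does not reach only later rows make up. A row lasts 1/12 s, in which the tool goes at most 41.7 mm and 7.16 degrees, less where a joint would pass 70% of its speed; a pose out of reach is approached as far as the arm can. A call with a gripper value outside its range is refused whole. OPENING is the closure, from 0 (fully open) to 1 (shut), set as the call begins (- or left out, the last holds). The fingers move at their own pace and stop on an object; FORCE is the grip in N (left out, the last holds). Time passes only in rows, so rows that repeat a pose let the fingers close. It gives the time, the measured TCP pose, the force, the opening and the grip force at its end, in the units of the state.
- robot.read_state(): the state, without advancing time (a new reading comes with each control period).
- optics.read_camera(name): name is "scene" or "top"; returns (picture, depth): 400x640x3 uint8, red, green, blue; 400x640 float32, m along the optical axis (not along the pixel's ray), 0 where there is no reading.
- optics.camera_info(name): a dict with "camera_matrix" (3x3 intrinsics, pixels), "dist" ([k1, k2, p1, p2, k3] as OpenCV has them; the pictures are not rectified), "view" (4x4, takes a point from world to camera coordinates). Camera axes: x right, y down, z forward; pixel columns grow to the right and rows downward; lengths in m; the calibration is good to about 2 mm. A picture is of the moment at which its call begins. camera_info takes no time and is no camera call.
- close_job(): hands the job in; it is judged then, once.
Trained networks look in the newest picture that a camera, given by its name, has taken for a name from the list of things; names that differ only in an ending like _2 or _b are one class to them, and where a whole thing is asked for, a point or a joint stands for the part that bears it (a point fixed in the world has none). Each returns a list of dicts, best first, with "p" (0 to 1); they miss things now and then, are a little off and sometimes report something else, mostly with a low value. They report only what shows in the picture. A call takes as long as a camera call. They do not tell look-alikes from the thing itself.
- models.look_for(camera, name): "centre" ([x, y, z] in m, in world coordinates, good to about 4 mm: the middle of the surface that is visible of it).
- models.masks_of(camera, name): "region" (400x640 bool, what is visible of it).
The state is a dict: "t": time; "q": joint angles; "dq": joint speeds; "joint_torque": joint torques, N m; "tool_pos": TCP position; "orientation": TCP orientation; "force": force on the tool from outside, world axes, zero at the start; "wrist_torque": the same for the moment, N m; "opening": finger opening in m; "gripper_force": force on a finger pad.
Only numpy, scipy, OpenCV 4.12 (cv2) and the standard library are available. Lean on these libraries where they do the work, as an engineer would, in place of code of your own. Each camera call takes 0.05 s, during which the arm holds its last target. There are 200 camera calls.

### The job

First stand all three reagent bottles in the green side tray, leaving the pots in place; then take the red-capped specimen pot that they hemmed in and seat it flat in the round sample seat of the grey reader. After that put each bottle back, upright and centred, on the coaster of its own cap colour. Tip nothing over, and leave the white-capped pot where it is.

Things in the scene. Friction and masses are not known exactly. Their poses are not given: they have to be found in the camera images.
- bottle_blue: White upright reagent bottle with blue screw cap, 132 mm tall, about 0.2 kg: round body 56 mm across up to 85 mm, shoulder narrowing to 98 mm, then the cap, a cylinder 32 mm across from 98 to 132 mm (grip it by the cap from above). Origin: centre of its underside; z up along its axis.
- bottle_yellow: White upright reagent bottle with yellow screw cap, 132 mm tall, about 0.2 kg: round body 56 mm across up to 85 mm, shoulder narrowing to 98 mm, then the cap, a cylinder 32 mm across from 98 to 132 mm (grip it by the cap from above). Origin: centre of its underside; z up along its axis.
- bottle_black: White upright reagent bottle with black screw cap, 132 mm tall, about 0.2 kg: round body 56 mm across up to 85 mm, shoulder narrowing to 98 mm, then the cap, a cylinder 32 mm across from 98 to 132 mm (grip it by the cap from above). Origin: centre of its underside; z up along its axis.
- coaster_blue: Blue flat round coaster, 70 mm across, 4 mm thick, fixed on the grey rack board (a flat board 240 x 220 mm, 6 mm thick, fixed to the bench). It is the home of the bottle with the blue cap, which stands centred on it at the start. Origin: centre of its underside (6 mm above the bench); its top is 4 mm higher. The three coasters surround the red-capped pot on three sides, 62 mm from it.
- coaster_yellow: Yellow flat round coaster, 70 mm across, 4 mm thick, fixed on the grey rack board (a flat board 240 x 220 mm, 6 mm thick, fixed to the bench). It is the home of the bottle with the yellow cap, which stands centred on it at the start. Origin: centre of its underside (6 mm above the bench); its top is 4 mm higher. The three coasters surround the red-capped pot on three sides, 62 mm from it.
- coaster_black: Black flat round coaster, 70 mm across, 4 mm thick, fixed on the grey rack board (a flat board 240 x 220 mm, 6 mm thick, fixed to the bench). It is the home of the bottle with the black cap, which stands centred on it at the start. Origin: centre of its underside (6 mm above the bench); its top is 4 mm higher. The three coasters surround the red-capped pot on three sides, 62 mm from it.
- pot_red: Small grey specimen pot with red cap, 44 mm across, 40 mm tall (cap: top 14 mm), about 60 g, standing on the rack board among the three bottles. Origin: centre of its underside; z up.
- pot_white: Small amber specimen pot with white cap, same size as the red-capped one (44 mm across, 40 mm tall), standing on the rack board about 75 mm behind it, on the side where there is no bottle. To be left alone. Origin: centre of its underside.
- tray: Green open tray, the side area: outside 280 mm (its x) by 130 mm (its y), rim 14 mm high, walls 4 mm, inner floor 4 mm above the bench; fixed, to the left or right of the rack. It takes the three bottles in a row along its x, 75 mm apart. Origin: centre of its underside.
- reader: Grey bench-top sample reader, 220 mm (its x) by 160 mm (its y), 55 mm tall, fixed, on the other side of the rack from the tray. In the middle of its flat top is the round sample seat: a white disc level with the top, inside a dark steel collar 8 mm high, 60 mm across inside and 76 mm outside. Origin: centre of its underside; the seat is 55 mm straight above it.
Mind the look-alikes: they are no part of the job. There is more than one size of the pot_red; the job needs the smallest.

How it is judged:
On the way, in this order (a step that is already met when the one before it is completed fails the run):
1. all three bottles stand upright and released in the side tray while the red-capped pot still stands in its place (within 20 mm) (x of bottle_blue in the frame of tray between -0.115 and 0.115 m and y of bottle_blue in the frame of tray between -0.04 and 0.04 m and z of bottle_blue in the frame of tray between 0 and 0.012 m and angle between each of bottle_blue, bottle_yellow, bottle_black's own z axis and vertical below 0.1 rad and linear speed of each of bottle_blue, bottle_yellow, bottle_black below 0.03 m/s and contact force between each of bottle_blue, bottle_yellow, bottle_black and the fingers below 0.2 N and x of bottle_yellow in the frame of tray between -0.115 and 0.115 m and y of bottle_yellow in the frame of tray between -0.04 and 0.04 m and z of bottle_yellow in the frame of tray between 0 and 0.012 m and x of bottle_black in the frame of tray between -0.115 and 0.115 m and y of bottle_black in the frame of tray between -0.04 and 0.04 m and z of bottle_black in the frame of tray between 0 and 0.012 m and distance of pot_red from where it was at the start of the episode below 0.02 m), for 0.2 s.
2. the red-capped pot sits flat, released, in the reader's sample seat while all three bottles are still away from their coasters (horizontal distance between pot_red and reader below 0.012 m and z of pot_red in the frame of reader between 0.05 and 0.059 m and angle between pot_red's own z axis and vertical below 0.1 rad and linear speed of pot_red below 0.02 m/s and contact force between pot_red and the fingers below 0.2 N and horizontal distance between bottle_blue and coaster_blue above 0.05 m and horizontal distance between bottle_yellow and coaster_yellow above 0.05 m and horizontal distance between bottle_black and coaster_black above 0.05 m), for 0.2 s.
At the end, for the whole second after the job is handed in: Each bottle stands upright, released and at rest on the coaster of its cap colour, its centre within 12 mm of the coaster's; the red-capped pot sits flat and upright in the reader's seat, within 12 mm of its centre; the white-capped pot is within 20 mm of where it was (horizontal distance between bottle_blue and coaster_blue below 0.012 m and z of bottle_blue in the frame of coaster_blue between 0.001 and 0.008 m and angle between each of bottle_blue, bottle_yellow, bottle_black, pot_red's own z axis and vertical below 0.1 rad and linear speed of each of bottle_blue, bottle_yellow, bottle_black, pot_red below 0.02 m/s and horizontal distance between bottle_yellow and coaster_yellow below 0.012 m and z of bottle_yellow in the frame of coaster_yellow between 0.001 and 0.008 m and horizontal distance between bottle_black and coaster_black below 0.012 m and z of bottle_black in the frame of coaster_black between 0.001 and 0.008 m and horizontal distance between pot_red and reader below 0.012 m and z of pot_red in the frame of reader between 0.05 and 0.059 m and distance of pot_white from where it was at the start of the episode below 0.02 m); the robot touches nothing.
It fails at once if a bottle or a pot tipped by more than about 30 degrees (angle between any of bottle_blue, bottle_yellow, bottle_black, pot_red, pot_white's own z axis and vertical above 0.55 rad).
It fails at once if the white-capped pot moved by more than 25 mm (distance of pot_white from where it was at the start of the episode above 0.025 m).
It also fails if it takes over 125 s, if anything falls off the work surface, if the arm or the gripper's body presses on something with over 40 N, if the wrist force passes 120 N, or if a joint passes its speed limit or range.

## Working session

There is one attempt and no reset: what is moved stays moved. The work goes in short steps, Python scripts to look and compute and a shell command to move; the robot and the scene stay as the last step left them, time stands still between calls to the robot, and variables do not carry over. Pictures are saved under pics/ and viewed, at most 14 in all, crops included, and the job is handed in when it is done.

```bash
ls; mkdir -p pics; cat > h.py <<'E'
import numpy as np, cv2
from plant import robot, optics, close_job, models
def cam(n):
    i=optics.camera_info(n); return np.array(i["camera_matrix"],float),np.array(i["dist"],float),np.array(i["view"],float)
def unproj(n,uv,z=None,d=None):
    """pixel(s) -> world, on plane z or at depth d"""
    K,D,V=cam(n); uv=np.array(uv,float).reshape(-1,1,2)
    r=cv2.undistortPoints(uv,K,D)[:,0]; r=np.c_[r,np.ones(len(r))]
    R,t=V[:3,:3],V[:3,3]; o=-R.T@t; w=r@R
    s=(z-o[2])/w[:,2] if d is None else np.asarray(d)
    return o+w*np.reshape(s,(-1,1))
def cloud(n,dep):
    v,u=np.nonzero(dep>0); return np.c_[u,v],unproj(n,np.c_[u,v],d=dep[v,u])
def save(f,im): cv2.imwrite(f,im[:,:,::-1])
E
python3 - <<'E'
from h import *
for n in("scene","top"):
    p,d=optics.read_camera(n); save(f"pics/{n}0.png",p); np.save(f"{n}0.npy",d)
    V=cam(n)[2]; print(n,-V[:3,:3].T@V[:3,3],V[2,:3])
    for k in ["bottle_blue","bottle_yellow","bottle_black","coaster_blue","coaster_yellow","coaster_black","pot_red","pot_white","tray","reader"]:
        print(k,[(np.round(r["centre"],3).tolist(),round(r["p"],2)) for r in models.look_for(n,k)][:4])
s=robot.read_state(); print({k:np.round(v,3).tolist() for k,v in s.items()})
E
```

```text
pics
scene [0.77337485 0.4459284  0.78288154] [-0.31843225 -0.54087759 -0.77849363]
bottle_blue [([0.538, 0.048, 0.093], 0.55)]
bottle_yellow [([0.549, -0.075, 0.091], 0.92)]
bottle_black [([0.477, -0.023, 0.099], 0.58)]
coaster_blue []
coaster_yellow [([0.537, 0.055, 0.01], 0.2)]
coaster_black [([0.45, -0.017, 0.009], 0.5)]
pot_red [([0.542, -0.469, 0.052], 0.93), ([0.292, -0.25, 0.051], 0.7), ([0.541, -0.026, 0.045], 0.53), ([0.477, -0.026, 0.098], 0.39)]
pot_white [([0.607, -0.004, 0.048], 0.81)]
tray [([0.532, 0.297, 0.007], 0.58)]
reader [([0.533, -0.284, 0.056], 0.66)]
top [ 0.23525606 -0.06431124  0.9454441 ] [ 0.24437666 -0.02597153 -0.96933252]
bottle_blue [([0.511, 0.025, 0.099], 0.71)]
bottle_yellow [([0.526, -0.093, 0.102], 0.63)]
bottle_black [([0.452, -0.04, 0.097], 0.64)]
coaster_blue [([0.504, 0.025, 0.006], 0.5)]
coaster_yellow [([0.519, -0.088, 0.006], 0.56)]
coaster_black [([0.451, -0.034, 0.011], 0.44), ([0.454, -0.039, 0.1], 0.2)]
pot_red [([0.274, -0.262, 0.059], 0.85), ([0.534, -0.03, 0.045], 0.84), ([0.531, -0.47, 0.059], 0.84)]
pot_white [([0.595, -0.018, 0.047], 0.54)]
tray [([0.516, 0.297, 0.009], 0.78)]
reader [([0.514, -0.317, 0.057], 0.81)]
{'t': 1.1, 'q': [-1.422, 0.13, 1.488, 0.0, 1.523, -0.085], 'dq': [0.001, -0.001, -0.001, 0.0, 0.001, 0.001], 'joint_torque': [-0.001, -55.978, -49.207, 0.077, 0.023, -0.0], 'tool_pos': [0.139, -0.584, 0.236], 'orientation': [-3.12, -0.366, -0.0], 'force': [-0.34, 0.17, 0.141], 'wrist_torque': [0.071, 0.046, 0.012], 'gripper_force': 0.0, 'opening': 0.093}
```

View pics/top0.png

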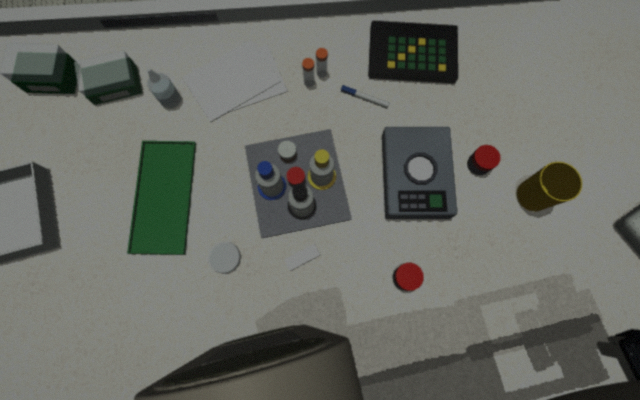

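View pics/scene0.png

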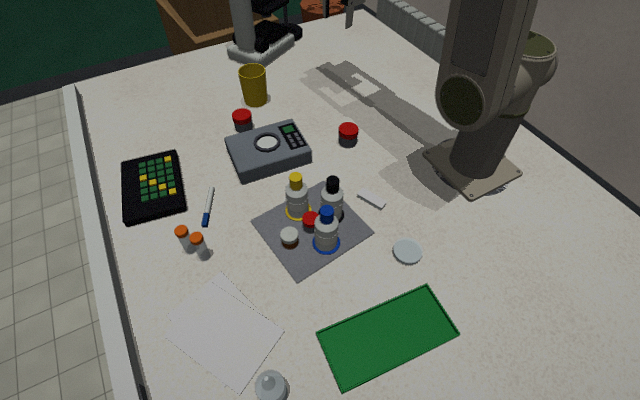

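Top view: three red caps: (297,176) in the rack among the bottles, and larger free-standing ones at (487,157) and (408,277). The rack one is the smallest and is hemmed in, so it is my choice. Tray is at (162,197), reader seat at (420,168). In the scene view the rack pot is at (310,219), decoys at (242,117) and (348,130).

```bash
python3 - <<'E'
from h import *
im={n:cv2.imread(f"pics/{n}0.png")[:,:,::-1] for n in("scene","top")}
for n in im:
    d=np.load(f"{n}0.npy"); uv,P=cloud(n,d); C=im[n][uv[:,1],uv[:,0]].astype(int)
    print(n,"bench z",np.median(P[(abs(P[:,0]-.5)<.3)&(abs(P[:,1])<.5)&(abs(P[:,2])<.02)][:,2]))
    def circ(c,z0,z1,r,lab):
        m=(np.hypot(P[:,0]-c[0],P[:,1]-c[1])<r)&(P[:,2]>z0)&(P[:,2]<z1); Q=P[m]
        if len(Q)<8: print(lab,len(Q)); return
        zt=np.percentile(Q[:,2],90) ; T=Q[Q[:,2]>zt-.006]
        (cx,cy),rr=cv2.minEnclosingCircle(T[:,:2].astype(np.float32))
        print(lab,len(T),"ztop",round(np.median(T[:,2]),4),"mean",T[:,:2].mean(0).round(4),"mec",round(cx,4),round(cy,4),round(rr,4))
    circ((.53,.035),.125,.16,.03,"blue"); circ((.54,-.09),.125,.16,.03,"yellow"); circ((.465,-.035),.125,.16,.03,"black")
    circ((.54,-.03),.035,.052,.03,"pot_red"); circ((.605,-.015),.035,.055,.03,"pot_white")
    # tray: green
    g=(C[:,1]>C[:,0]*1.8)&(C[:,1]>C[:,2]*1.8)&(P[:,1]>.15)&(abs(P[:,2])<.03)
    r=cv2.minAreaRect(P[g][:,:2].astype(np.float32)); print("tray",g.sum(),np.round(r[0],4),np.round(r[1],3),r[2],"z",np.percentile(P[g][:,2],[5,50,95]).round(4))
    # reader
    b=(np.hypot(P[:,0]-.53,P[:,1]+.29)<.16)&(P[:,2]>.045)&(P[:,2]<.07)
    r=cv2.minAreaRect(P[b][:,:2].astype(np.float32)); print("reader",b.sum(),np.round(r[0],4),np.round(r[1],3),r[2],"z",np.median(P[b][:,2]))
    w=b&(C.min(1)>120)&(np.hypot(P[:,0]-.53,P[:,1]+.29)<.07); c,rr=cv2.minEnclosingCircle(P[w][:,:2].astype(np.float32)); print("seat",w.sum(),np.round(c,4),rr,P[w].mean(0).round(4))
    x=(abs(P[:,0]-.53)<.16)&(abs(P[:,1]+.03)<.16)&(abs(C[:,0]-C[:,2])<25)&(C.max(1)<125)&(P[:,2]<.012)&(P[:,2]>.003)
    r=cv2.minAreaRect(P[x][:,:2].astype(np.float32)); print("rack",np.round(r[0],4),np.round(r[1],3),r[2])
p=im["top"][105:245,235:365]; p2=im["scene"][160:280,240:380]
s=lambda a:cv2.resize(a,(390,420),interpolation=2)
save("pics/crop0.png",np.hstack([s(p),s(p2)]))
E
```

```text
scene bench z -0.00041917644254418907
blue 145 ztop 0.141 mean [0.5268 0.0334] mec 0.5264 0.0327 0.0159
yellow 121 ztop 0.1404 mean [ 0.5425 -0.0887] mec 0.5418 -0.0895 0.0166
black 119 ztop 0.1408 mean [ 0.471  -0.0365] mec 0.4705 -0.0379 0.0164
pot_red 178 ztop 0.0446 mean [ 0.5384 -0.0294] mec 0.537 -0.0288 0.0228
pot_white 227 ztop 0.0447 mean [ 0.6041 -0.0105] mec 0.604 -0.0118 0.0226
tray 7984 [0.5221 0.2952] [0.129 0.279] 84.33639526367188 z [0.0008 0.0032 0.0119]
reader 2898 [ 0.5242 -0.3186] [0.163 0.218] 85.3446044921875 z 0.05437037803381656
seat 183 [ 0.5236 -0.3196] 0.030297789722681046 [ 0.5226 -0.3233  0.0549]
rack [ 0.5118 -0.0312] [0.283 0.22 ] 7.409162521362305
top bench z 0.00038496223121975426
blue 172 ztop 0.1419 mean [0.5237 0.0306] mec 0.5239 0.0314 0.0162
yellow 168 ztop 0.1418 mean [ 0.5398 -0.0911] mec 0.54 -0.0918 0.0165
black 179 ztop 0.1416 mean [ 0.468  -0.0391] mec 0.4685 -0.0393 0.0162
pot_red 257 ztop 0.0458 mean [ 0.5337 -0.0292] mec 0.5342 -0.0295 0.0224
pot_white 243 ztop 0.0458 mean [ 0.6011 -0.0125] mec 0.6014 -0.0132 0.0223
tray 3795 [0.6465 0.3741] [0.582 0.253] 32.49181365966797 z [0.0015 0.0043 0.0083]
reader 6030 [ 0.5218 -0.3204] [0.16  0.218] 85.35540008544922 z 0.054924999776624184
seat 387 [ 0.5241 -0.3212] 0.027649084106087685 [ 0.5239 -0.3213  0.0552]
rack [ 0.5306 -0.0299] [0.244 0.223] 7.058998107910156
```

View pics/crop0.png

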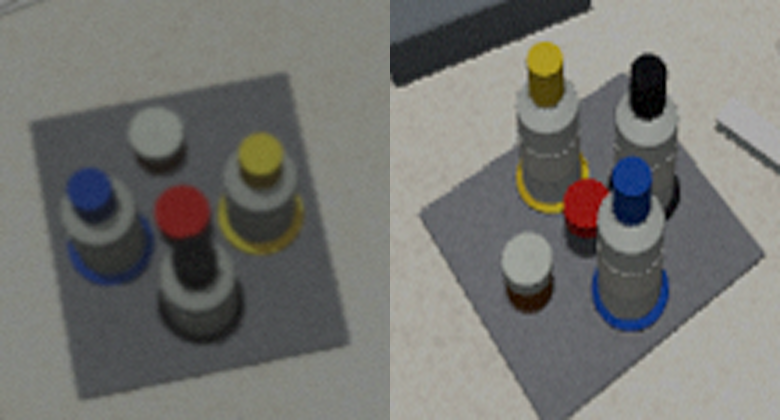

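Crop confirms: the pot between the bottles, with a 45 mm cap, is the red-capped target, and the amber pot with the white cap stands behind it. I turn the tool to yaw 0, so that tool x = world x and tool y = −world y, and go over the blue cap.

```bash
python3 -m inch '{"travel": [[0,0,0],[0,0,0],[0,0,0]], "spin": [0.12,0.2335,0.2335]}' 0 20
python3 - <<'E'
from h import *
s=robot.read_state(); print(s["tool_pos"],s["orientation"])
d=np.load("top0.npy"); C=cv2.imread("pics/top0.png").astype(int)
uv,P=cloud("top",d); c=C[uv[:,1],uv[:,0]]
g=(c[:,1]>c[:,0]*1.8)&(c[:,1]>c[:,2]*1.8)&(abs(P[:,1]-.295)<.13)&(abs(P[:,0]-.52)<.17)&(abs(P[:,2])<.03)
r=cv2.minAreaRect(P[g][:,:2].astype(np.float32)); print("tray",g.sum(),r)
E
```

```text
t: 1.35
tool_pos: [0.139, -0.5837, 0.2356]
orientation: [3.142, -0.008, 0.0]
force: [-0.2, 0.0, 1.2]
opening: 0.0929
gripper_force: 0.0
[ 0.13903114 -0.58367879  0.23562214] [ 3.14156038e+00 -8.09140776e-03  3.09583862e-05]
tray 3697 ((0.5201458930969238, 0.29248082637786865), (0.1253681480884552, 0.2735365629196167), 84.99737548828125)
```

```bash
python3 -m inch '{"travel": [[0.01,-0.016,0],[0.03,-0.048,0],[0.05,-0.08,0],[0.07,-0.112,0],[0.09,-0.144,0],[0.11,-0.176,0],[0.13,-0.208,0],[0.15,-0.239,0],[0.17,-0.271,0],[0.19,-0.303,0]], "spin": [0,0,0,0,0,0,0,0,0,0]}' 
python3 -m inch '{"travel": [[0.02,-0.032,0],[0.04,-0.064,0],[0.06,-0.096,0],[0.08,-0.128,0],[0.1,-0.16,0],[0.12,-0.191,0],[0.14,-0.223,0],[0.16,-0.255,0],[0.18,-0.287,0],[0.196,-0.312,0]], "spin": [0,0,0,0,0,0,0,0,0,0]}'
python3 -m inch '{"travel": [[0,0,0],[0,0,0]], "spin": [0,0]}'
```

```text
t: 2.18
tool_pos: [0.3295, -0.2791, 0.2359]
orientation: [3.141, 0.007, 0.001]
force: [1.7, -0.2, -0.9]
opening: 0.0931
gripper_force: 0.0
t: 3.02
tool_pos: [0.5258, 0.0341, 0.2357]
orientation: [-3.141, -0.009, -0.001]
force: [0.5, -0.4, 0.1]
opening: 0.0931
gripper_force: 0.0
t: 3.18
tool_pos: [0.5251, 0.0328, 0.2353]
orientation: [3.142, 0.011, -0.001]
force: [-0.1, 0.1, -0.6]
opening: 0.0931
gripper_force: 0.0
```

```bash
python3 -m inch '{"travel": [[0,0,0.015],[0,0,0.04],[0,0,0.065],[0,0,0.085],[0,0,0.1],[0,0,0.106],[0,0,0.106]], "spin": [0,0,0,0,0,0,0]}' 
python3 -m inch '{"travel": [[0,0,0],[0,0,0],[0,0,0],[0,0,0],[0,0,0],[0,0,0],[0,0,0],[0,0,0]], "spin": [0,0,0,0,0,0,0,0]}' 1 20
```

```text
t: 3.77
tool_pos: [0.5233, 0.0305, 0.128]
orientation: [3.141, 0.001, -0.005]
force: [0.4, 0.6, 0.2]
opening: 0.0928
gripper_force: 0.0
t: 4.43
tool_pos: [0.5249, 0.0315, 0.1297]
orientation: [3.142, 0.001, 0.0]
force: [0.5, 0.2, -0.1]
opening: 0.0442
gripper_force: 0.0
```

```bash
python3 -m inch '{"travel": [[0,0,0],[0,0,0],[0,0,0],[0,0,0],[0,0,0]], "spin": [0,0,0,0,0]}' 1 20
python3 -m inch '{"travel": [[0,0,-0.003],[0,0,-0.012],[0,0,-0.027],[0,0,-0.042],[0,0,-0.055],[0,0,-0.06],[0,0,-0.06]], "spin": [0,0,0,0,0,0,0]}'
```

```text
t: 4.85
tool_pos: [0.5248, 0.0315, 0.1296]
orientation: [-3.142, -0.0, 0.0]
force: [-0.2, -0.2, -1.3]
opening: 0.0318
gripper_force: 20.0
t: 5.43
tool_pos: [0.526, 0.0314, 0.1918]
orientation: [3.141, 0.0, 0.005]
force: [-0.1, -1.2, -1.5]
opening: 0.0321
gripper_force: 20.0
```

```bash
python3 -m inch '{"travel": [[0.002,-0.007,0],[0.007,-0.025,0],[0.014,-0.05,0],[0.022,-0.08,0],[0.03,-0.11,0],[0.039,-0.14,0],[0.047,-0.17,0],[0.056,-0.2,0],[0.064,-0.23,0],[0.069,-0.247,0]], "spin": [0,0,0,0,0,0,0,0,0,0]}'
python3 -m inch '{"travel": [[0.002,-0.0065,0],[0.002,-0.0085,0],[0.002,-0.0085,0.01],[0.002,-0.0085,0.03],[0.002,-0.0085,0.048],[0.002,-0.0085,0.06],[0.002,-0.0085,0.065],[0.002,-0.0085,0.065],[0.002,-0.0085,0.065]], "spin": [0,0,0,0,0,0,0,0,0]}'
python3 -m inch '{"travel": [[0,0,0],[0,0,0],[0,0,0],[0,0,0],[0,0,0],[0,0,0],[0,0,0],[0,0,0],[0,0,0],[0,0,0]], "spin": [0,0,0,0,0,0,0,0,0,0]}' 0
```

```text
t: 6.27
tool_pos: [0.5929, 0.282, 0.1877]
orientation: [-3.141, -0.003, 0.004]
force: [-0.4, 0.7, -1.1]
opening: 0.0314
gripper_force: 20.0
t: 7.02
tool_pos: [0.5958, 0.286, 0.1245]
orientation: [3.141, -0.001, -0.0]
force: [-0.0, -0.4, -1.9]
opening: 0.0316
gripper_force: 20.0
t: 7.85
tool_pos: [0.5957, 0.287, 0.1246]
orientation: [3.142, 0.0, -0.0]
force: [-0.3, -0.2, -0.9]
opening: 0.0914
gripper_force: 0.0
```

```bash
python3 -m inch '{"travel": [[0,0,-0.015],[0,0,-0.045],[0,0,-0.075],[0,0,-0.1],[0,0,-0.11],[-0.004,0.01,-0.11],[-0.014,0.036,-0.11],[-0.026,0.068,-0.11],[-0.039,0.1,-0.11],[-0.051,0.132,-0.11]], "spin": [0,0,0,0,0,0,0,0,0,0]}'
python3 -m inch '{"travel": [[-0.013,0.032,0],[-0.025,0.064,0],[-0.037,0.096,0],[-0.049,0.128,0],[-0.061,0.158,0],[-0.07,0.182,0],[-0.0745,0.193,0],[-0.0745,0.193,0],[-0.0745,0.193,0]], "spin": [0,0,0,0,0,0,0,0,0]}'
```

```text
t: 8.68
tool_pos: [0.5436, 0.1539, 0.2333]
orientation: [3.141, 0.002, -0.002]
force: [-0.0, -0.9, -0.6]
opening: 0.0932
gripper_force: 0.0
t: 9.43
tool_pos: [0.4704, -0.038, 0.2342]
orientation: [-3.141, 0.002, 0.0]
force: [0.6, 0.4, 0.5]
opening: 0.093
gripper_force: 0.0
```

```bash
python3 - <<'E'
from h import *
p,d=optics.read_camera("scene"); save("pics/s1.png",p)
s=robot.read_state(); print(s["tool_pos"])
E
```

```text
[ 0.47055858 -0.03742603  0.23431684]
```

View pics/s1.png

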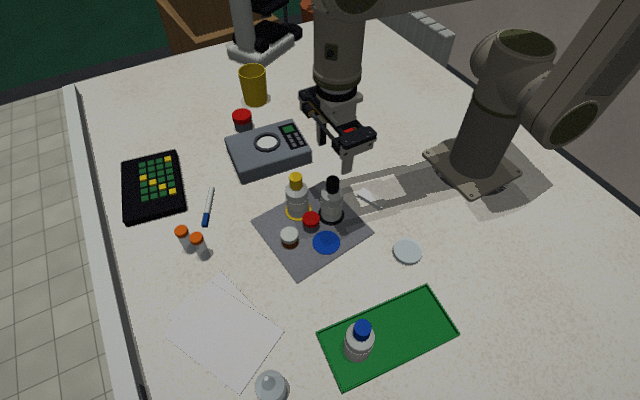

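The blue bottle stands in the tray at (360,342), its coaster is free at (326,242), and the gripper is above the black cap (333,185). Next is the black bottle.

```bash
python3 -m inch '{"travel": [[0,0,0.015],[0,0,0.04],[0,0,0.065],[0,0,0.085],[0,0,0.1],[0,0,0.105],[0,0,0.105]], "spin": [0,0,0,0,0,0,0]}' 
python3 -m inch '{"travel": [[0,0,0],[0,0,0],[0,0,0],[0,0,0],[0,0,0],[0,0,0],[0,0,0],[0,0,0],[0,0,0],[0,0,0]], "spin": [0,0,0,0,0,0,0,0,0,0]}' 1 20
python3 -m inch '{"travel": [[0,0,0],[0,0,0],[0,0,0]], "spin": [0,0,0]}'
python3 -m inch '{"travel": [[0,0,-0.003],[0,0,-0.012],[0,0,-0.027],[0,0,-0.042],[0,0,-0.055],[0,0,-0.06],[0,0,-0.06]], "spin": [0,0,0,0,0,0,0]}'
```

```text
t: 10.07
tool_pos: [0.4695, -0.0367, 0.1279]
orientation: [-3.141, -0.003, 0.005]
force: [0.2, -0.2, -0.1]
opening: 0.0931
gripper_force: 0.0
t: 10.9
tool_pos: [0.4704, -0.0382, 0.1296]
orientation: [3.142, 0.0, 0.0]
force: [0.4, 1.3, -2.0]
opening: 0.0314
gripper_force: 20.0
t: 11.15
tool_pos: [0.4703, -0.0381, 0.1296]
orientation: [3.142, 0.0, -0.0]
force: [-0.2, -0.5, 0.3]
opening: 0.0313
gripper_force: 20.0
t: 11.73
tool_pos: [0.4714, -0.0382, 0.1917]
orientation: [3.141, 0.001, 0.005]
force: [0.2, -0.3, -2.4]
opening: 0.0317
gripper_force: 20.0
```

```bash
python3 -m inch '{"travel": [[0,-0.007,0],[-0.002,-0.025,0],[-0.004,-0.05,0],[-0.006,-0.08,0],[-0.008,-0.11,0],[-0.01,-0.14,0],[-0.012,-0.17,0],[-0.014,-0.2,0],[-0.016,-0.23,0],[-0.018,-0.26,0]], "spin": [0,0,0,0,0,0,0,0,0,0]}'
python3 -m inch '{"travel": [[-0.002,-0.03,0],[-0.004,-0.055,0],[-0.006,-0.072,0],[-0.006,-0.079,0],[-0.006,-0.079,0],[-0.006,-0.079,0.012],[-0.006,-0.079,0.032],[-0.006,-0.079,0.052],[-0.006,-0.079,0.062],[-0.006,-0.079,0.065]], "spin": [0,0,0,0,0,0,0,0,0,0]}'
python3 -m inch '{"travel": [[0,0,0],[0,0,0]], "spin": [0,0]}'
python3 -m inch '{"travel": [[0,0,0],[0,0,0],[0,0,0],[0,0,0],[0,0,0],[0,0,0],[0,0,0],[0,0,0],[0,0,0],[0,0,0]], "spin": [0,0,0,0,0,0,0,0,0,0]}' 0
```

```text
t: 12.57
tool_pos: [0.4509, 0.2236, 0.1883]
orientation: [3.141, 0.001, -0.003]
force: [0.3, 0.0, -1.7]
opening: 0.0317
gripper_force: 20.0
t: 13.4
tool_pos: [0.4456, 0.2987, 0.1226]
orientation: [3.139, -0.002, -0.004]
force: [-3.1, -3.9, 10.6]
opening: 0.0322
gripper_force: 20.0
t: 13.57
tool_pos: [0.4464, 0.3001, 0.1244]
orientation: [3.141, -0.001, -0.0]
force: [0.5, 0.0, -1.4]
opening: 0.0317
gripper_force: 20.0
t: 14.4
tool_pos: [0.4462, 0.3009, 0.1246]
orientation: [3.142, 0.0, -0.0]
force: [0.2, 0.3, 1.1]
opening: 0.0913
gripper_force: 0.0
```

Now yellow at (0.541,−0.090): delta (+0.095,−0.391).

```bash
python3 -m inch '{"travel": [[0,0,-0.015],[0,0,-0.045],[0,0,-0.075],[0,0,-0.1],[0,0,-0.11],[0.002,0.01,-0.11],[0.009,0.036,-0.11],[0.017,0.07,-0.11],[0.025,0.104,-0.11],[0.033,0.138,-0.11]], "spin": [0,0,0,0,0,0,0,0,0,0]}'
python3 -m inch '{"travel": [[0.008,0.034,0],[0.017,0.068,0],[0.025,0.102,0],[0.033,0.136,0],[0.042,0.17,0],[0.05,0.204,0],[0.057,0.233,0],[0.062,0.253,0],[0.062,0.253,0],[0.062,0.253,0]], "spin": [0,0,0,0,0,0,0,0,0,0]}'
python3 -m inch '{"travel": [[0,0,0.015],[0,0,0.04],[0,0,0.065],[0,0,0.085],[0,0,0.1],[0,0,0.105],[0,0,0.105]], "spin": [0,0,0,0,0,0,0]}' 
python3 -m inch '{"travel": [[0,0,0],[0,0,0],[0,0,0],[0,0,0],[0,0,0],[0,0,0],[0,0,0],[0,0,0],[0,0,0],[0,0,0]], "spin": [0,0,0,0,0,0,0,0,0,0]}' 1 20
python3 -m inch '{"travel": [[0,0,0],[0,0,0],[0,0,0]], "spin": [0,0,0]}'
```

```text
t: 15.23
tool_pos: [0.4783, 0.1609, 0.232]
orientation: [3.141, 0.002, -0.005]
force: [0.5, -0.8, -0.7]
opening: 0.0929
gripper_force: 0.0
t: 16.07
tool_pos: [0.5401, -0.0912, 0.2321]
orientation: [-3.141, 0.004, 0.006]
force: [-0.2, -0.6, 0.6]
opening: 0.0934
gripper_force: 0.0
t: 16.65
tool_pos: [0.5394, -0.0887, 0.1271]
orientation: [-3.14, -0.002, 0.007]
force: [0.4, -0.1, 0.4]
opening: 0.0932
gripper_force: 0.0
t: 17.48
tool_pos: [0.5414, -0.0901, 0.1296]
orientation: [3.141, 0.0, -0.0]
force: [0.8, 2.2, -1.5]
opening: 0.0319
gripper_force: 20.0
t: 17.73
tool_pos: [0.5413, -0.0901, 0.1296]
orientation: [3.142, 0.0, -0.0]
force: [0.2, -0.7, 0.2]
opening: 0.0314
gripper_force: 20.0
```

```bash
python3 -m inch '{"travel": [[0,0,-0.003],[0,0,-0.012],[0,0,-0.027],[0,0,-0.045],[0,0,-0.06],[0,0,-0.065],[0,0,-0.065]], "spin": [0,0,0,0,0,0,0]}'
python3 -m inch '{"travel": [[0,-0.007,0],[-0.001,-0.025,0],[-0.003,-0.05,0],[-0.004,-0.08,0],[-0.006,-0.11,0],[-0.007,-0.14,0],[-0.009,-0.17,0],[-0.01,-0.2,0],[-0.012,-0.23,0],[-0.013,-0.26,0]], "spin": [0,0,0,0,0,0,0,0,0,0]}'
python3 -m inch '{"travel": [[-0.002,-0.03,0],[-0.003,-0.06,0],[-0.005,-0.09,0],[-0.006,-0.11,0],[-0.007,-0.12,0],[-0.007,-0.124,0],[-0.007,-0.124,0]], "spin": [0,0,0,0,0,0,0]}'
python3 -m inch '{"travel": [[0,0,0.012],[0,0,0.032],[0,0,0.052],[0,0,0.064],[0,0,0.069],[0,0,0.07],[0,0,0.07]], "spin": [0,0,0,0,0,0,0]}'
python3 -m inch '{"travel": [[0,0,0],[0,0,0],[0,0,0],[0,0,0],[0,0,0],[0,0,0],[0,0,0],[0,0,0],[0,0,0],[0,0,0]], "spin": [0,0,0,0,0,0,0,0,0,0]}' 0
python3 -m inch '{"travel": [[0,0,-0.015],[0,0,-0.045],[0,0,-0.075],[0,0,-0.1],[0,0,-0.11],[0,0,-0.11],[0,0,-0.11]], "spin": [0,0,0,0,0,0,0]}'
python3 - <<'E'
from h import *
print(robot.read_state()["tool_pos"])
for n in("scene","top"):
    p,d=optics.read_camera(n); save(f"pics/{n}2.png",p); uv,P=cloud(n,d); C=p[uv[:,1],uv[:,0]].astype(int)
    def circ(c,z0,z1,r,lab):
        m=(np.hypot(P[:,0]-c[0],P[:,1]-c[1])<r)&(P[:,2]>z0)&(P[:,2]<z1); Q=P[m]
        if len(Q)<8: print(n,lab,len(Q)); return
        zt=np.percentile(Q[:,2],90) ; T=Q[Q[:,2]>zt-.006]
        (cx,cy),rr=cv2.minEnclosingCircle(T[:,:2].astype(np.float32))
        print(n,lab,len(T),"ztop",round(np.median(T[:,2]),4),"mec",round(cx,4),round(cy,4),round(rr,4))
    circ((.596,.287),.115,.16,.03,"blue"); circ((.521,.294),.115,.16,.03,"yellow"); circ((.446,.301),.115,.16,.03,"black")
    circ((.536,-.03),.035,.052,.03,"pot_red"); circ((.603,-.012),.035,.055,.03,"pot_white")
    for lab,c,k in(("cb",(.525,.0325),C[:,2]-C[:,0]>40),("cy",(.541,-.0905),C[:,0]-C[:,2]>40),("ck",(.47,-.038),C.max(1)<45)):
        m=k&(np.hypot(P[:,0]-c[0],P[:,1]-c[1])<.05)&(P[:,2]<.02)
        if m.sum()>20:
            q=cv2.minEnclosingCircle(P[m][:,:2].astype(np.float32)); print(n,lab,m.sum(),np.round(q[0],4),round(q[1],4))
E
```

```text
t: 18.32
tool_pos: [0.5426, -0.0903, 0.1969]
orientation: [3.141, 0.001, 0.006]
force: [-0.2, -0.2, -2.2]
opening: 0.0317
gripper_force: 20.0
t: 19.15
tool_pos: [0.5268, 0.1717, 0.1929]
orientation: [3.141, 0.001, -0.004]
force: [-0.0, -0.1, -1.5]
opening: 0.0316
gripper_force: 20.0
t: 19.73
tool_pos: [0.5206, 0.2941, 0.1935]
orientation: [3.141, 0.002, -0.002]
force: [1.0, -0.4, -3.2]
opening: 0.0317
gripper_force: 20.0
t: 20.32
tool_pos: [0.5214, 0.2932, 0.1244]
orientation: [3.141, -0.001, -0.0]
force: [-0.3, 1.0, -2.4]
opening: 0.0315
gripper_force: 20.0
t: 21.15
tool_pos: [0.5212, 0.2939, 0.1246]
orientation: [3.142, 0.001, -0.0]
force: [0.6, -0.2, -0.1]
opening: 0.0916
gripper_force: 0.0
t: 21.73
tool_pos: [0.5213, 0.2939, 0.2341]
orientation: [-3.142, -0.0, -0.0]
force: [0.0, -0.4, -1.6]
opening: 0.093
gripper_force: 0.0
[0.52127766 0.29393615 0.23405175]
scene blue 259 ztop 0.135 mec 0.596 0.2875 0.0163
scene yellow 239 ztop 0.135 mec 0.5212 0.294 0.0164
scene black 41 ztop 0.1344 mec 0.4503 0.2932 0.0096
scene pot_red 211 ztop 0.0448 mec 0.5366 -0.0284 0.0222
scene pot_white 232 ztop 0.0446 mec 0.6042 -0.011 0.0224
scene cb 527 [0.5236 0.0317] 0.0365
scene cy 397 [ 0.5369 -0.0917] 0.0386
scene ck 420 [ 0.4711 -0.0371] 0.0349
top blue 42 ztop 0.135 mec 0.5936 0.2789 0.0138
top yellow 182 ztop 0.1362 mec 0.5203 0.293 0.0163
top black 195 ztop 0.1363 mec 0.4446 0.3006 0.0159
top pot_red 259 ztop 0.0459 mec 0.5336 -0.0294 0.0222
top pot_white 245 ztop 0.0459 mec 0.6019 -0.0133 0.0226
top cb 600 [0.5243 0.0327] 0.035
top cy 599 [ 0.5404 -0.0903] 0.0356
top ck 602 [ 0.4782 -0.036 ] 0.0416
```

View pics/scene2.png

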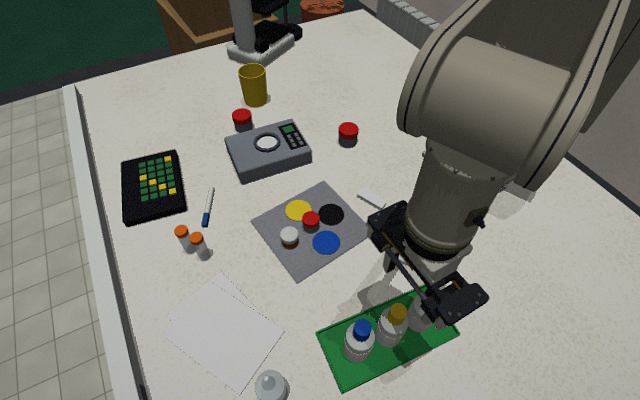

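All three bottles stand in the tray: caps at (362,328), (397,314) and (425,300, partly hidden). The red pot is untouched at (310,219), with its cap top measured at z = 0.045 in both views. Now the pot.

```bash
python3 -m inch '{"travel": [[0,0.01,0],[0.001,0.035,0],[0.002,0.07,0],[0.004,0.105,0],[0.005,0.14,0],[0.007,0.175,0],[0.009,0.21,0],[0.011,0.245,0],[0.012,0.28,0],[0.013,0.307,0]], "spin": [0,0,0,0,0,0,0,0,0,0]}'
python3 -m inch '{"travel": [[0.001,0.016,0],[0.001,0.016,0],[0.001,0.016,0.02],[0.001,0.016,0.055],[0.001,0.016,0.09],[0.001,0.016,0.125],[0.001,0.016,0.16],[0.001,0.016,0.185],[0.001,0.016,0.2],[0.001,0.016,0.2]], "spin": [0,0,0,0,0,0,0,0,0,0]}'
python3 -m inch '{"travel": [[0,0,0],[0,0,0],[0,0,0],[0,0,0],[0,0,0],[0,0,0],[0,0,0],[0,0,0],[0,0,0],[0,0,0]], "spin": [0,0,0,0,0,0,0,0,0,0]}' 1 15
python3 -m inch '{"travel": [[0,0,-0.003],[0,0,-0.015],[0,0,-0.035],[0,0,-0.06],[0,0,-0.085],[0,0,-0.1],[0,0,-0.1]], "spin": [0,0,0,0,0,0,0]}'
python3 -m inch '{"travel": [[0,0,0],[0,0,0]], "spin": [0,0]}'
```

```text
t: 22.67
tool_pos: [0.5331, -0.0161, 0.233]
orientation: [3.141, -0.001, -0.004]
force: [1.4, 0.8, -1.0]
opening: 0.093
gripper_force: 0.0
t: 23.5
tool_pos: [0.5309, -0.028, 0.0293]
orientation: [-3.14, -0.001, 0.014]
force: [-0.3, 0.8, -0.2]
opening: 0.0934
gripper_force: 0.0
t: 24.33
tool_pos: [0.5355, -0.0291, 0.0349]
orientation: [3.142, 0.0, 0.0]
force: [-0.6, 0.0, 2.0]
opening: 0.0437
gripper_force: 15.0
t: 24.92
tool_pos: [0.5382, -0.0294, 0.14]
orientation: [3.14, 0.001, 0.012]
force: [0.7, -0.4, -0.2]
opening: 0.0435
gripper_force: 15.0
t: 25.08
tool_pos: [0.5347, -0.029, 0.1337]
orientation: [-3.141, -0.0, 0.002]
force: [-0.1, -0.4, -1.2]
opening: 0.0437
gripper_force: 15.0
```

```bash
python3 -m inch '{"travel": [[0,0.01,0],[-0.001,0.03,0],[-0.002,0.06,0],[-0.004,0.09,0],[-0.005,0.12,0],[-0.006,0.15,0],[-0.007,0.18,0],[-0.008,0.21,0],[-0.009,0.24,0],[-0.01,0.265,0]], "spin": [0,0,0,0,0,0,0,0,0,0]}'
python3 -m inch '{"travel": [[-0.001,0.018,0],[-0.0015,0.026,0],[-0.0015,0.026,0],[-0.0015,0.026,0.01],[-0.0015,0.026,0.025],[-0.0015,0.026,0.037],[-0.0015,0.026,0.037],[-0.0015,0.026,0.037]], "spin": [0,0,0,0,0,0,0,0]}'
```

```text
t: 25.92
tool_pos: [0.5238, -0.2963, 0.1327]
orientation: [-3.14, 0.001, 0.004]
force: [0.6, 0.1, -1.0]
opening: 0.0435
gripper_force: 15.0
t: 26.58
tool_pos: [0.5231, -0.3183, 0.0959]
orientation: [-3.139, -0.002, 0.004]
force: [-0.5, -0.3, -1.1]
opening: 0.0441
gripper_force: 15.0
```

```bash
python3 - <<'E'
from h import *
print(robot.read_state()["tool_pos"])
o=[]
for n,s in(("scene",(60,200)),("top",(100,360))):
    p,d=optics.read_camera(n); K,D,V=cam(n)
    u,v=cv2.projectPoints(np.array([[.5235,-.3205,.07]]),cv2.Rodrigues(V[:3,:3])[0],V[:3,3],K,D)[0].ravel().astype(int)
    o.append(cv2.resize(p[max(v-60,0):v+60,u-60:u+60],(390,390),interpolation=2))
save("pics/seat.png",np.hstack(o))
E
```

```text
[ 0.52313541 -0.31830938  0.09588406]
```

View pics/seat.png

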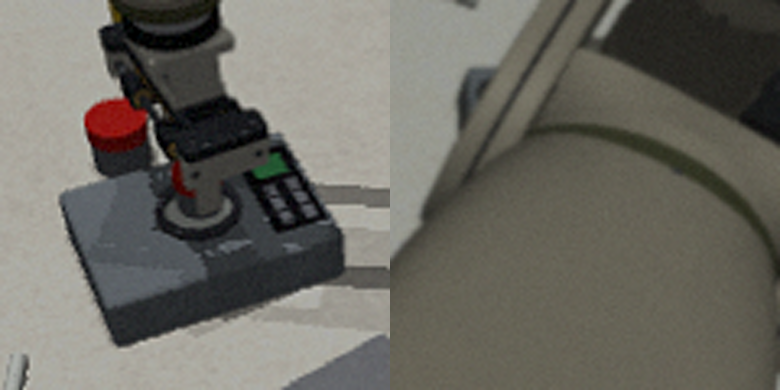

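The scene crop shows the pot over the collar at about (200,210) in the crop; the top view is blocked by the arm. Lower the last bit.

```bash
python3 -m inch '{"travel": [[0,0.001,0],[0,0.001,0.004],[0,0.001,0.008],[0,0.001,0.011],[0,0.001,0.011],[0,0.001,0.011]], "spin": [0,0,0,0,0,0]}'
```

```text
t: 27.18
tool_pos: [0.5236, -0.3209, 0.0861]
orientation: [-3.141, -0.0, 0.001]
force: [0.1, 0.8, -0.0]
opening: 0.0433
gripper_force: 15.0
```

```bash
python3 -m inch '{"travel": [[0,0,0.001],[0,0,0.001],[0,0,0.001],[0,0,0.001],[0,0,0.001],[0,0,0.001],[0,0,0.001],[0,0,0.001],[0,0,0.001],[0,0,0.001]], "spin": [0,0,0,0,0,0,0,0,0,0]}' 0
python3 -m inch '{"travel": [[0,0,-0.01],[0,0,-0.035],[0,0,-0.07],[0,0,-0.105],[0,0,-0.14],[0,0,-0.15],[0,0,-0.15],[0,0,-0.15]], "spin": [0,0,0,0,0,0,0,0]}'
python3 -m inch '{"travel": [[0,-0.01,0],[0,-0.035,0],[0,-0.07,0],[0,-0.105,0],[0,-0.14,0],[0,-0.175,0],[0,-0.21,0],[0,-0.245,0],[0,-0.28,0],[0,-0.3,0]], "spin": [0,0,0,0,0,0,0,0,0,0]}'
python3 - <<'E'
from h import *
print(robot.read_state()["tool_pos"])
o=[]
for n in("scene","top"):
    p,d=optics.read_camera(n); K,D,V=cam(n); uv,P=cloud(n,d)
    m=(np.hypot(P[:,0]-.5235,P[:,1]+.3205)<.04)&(P[:,2]>.085)&(P[:,2]<.11); T=P[m]; T=T[T[:,2]>np.percentile(T[:,2],90)-.006]
    print(n,len(T),np.median(T[:,2]),cv2.minEnclosingCircle(T[:,:2].astype(np.float32)))
    u,v=cv2.projectPoints(np.array([[.5235,-.3205,.07]]),cv2.Rodrigues(V[:3,:3])[0],V[:3,3],K,D)[0].ravel().astype(int)
    o.append(cv2.resize(p[max(v-60,0):v+60,u-60:u+60],(390,390),interpolation=2))
save("pics/seat2.png",np.hstack(o))
E
```

```text
t: 28.02
tool_pos: [0.5239, -0.3211, 0.0856]
orientation: [-3.142, -0.001, 0.0]
force: [-0.7, 0.7, 0.4]
opening: 0.0929
gripper_force: 0.0
t: 28.68
tool_pos: [0.5242, -0.3213, 0.2364]
orientation: [3.141, 0.0, 0.002]
force: [0.8, -0.1, -1.3]
opening: 0.0929
gripper_force: 0.0
t: 29.52
tool_pos: [0.5219, -0.017, 0.2329]
orientation: [-3.14, -0.003, 0.007]
force: [0.2, -0.3, -1.0]
opening: 0.0933
gripper_force: 0.0
[ 0.52187144 -0.01702427  0.23290825]
scene 138 0.09410148990863926 ((0.521309494972229, -0.31954139471054077), 0.023718630895018578)
top 283 0.09450591711198497 ((0.5226925611495972, -0.31987911462783813), 0.02251429669559002)
```

View pics/seat2.png

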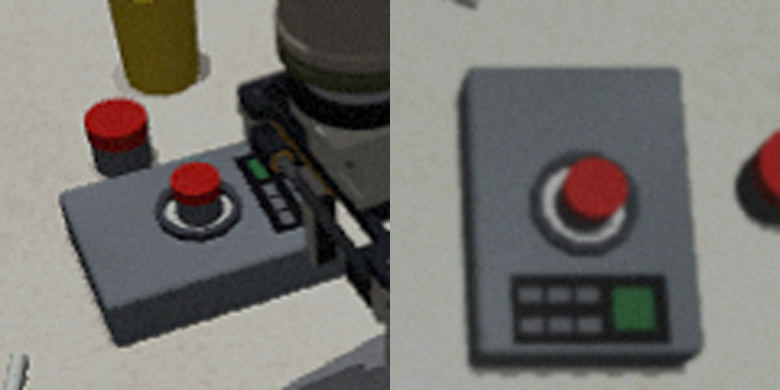

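The pot sits upright inside the collar (crop (197,190) left, (595,187) right), cap top z = 0.0945, centre within about 2 mm. Now the bottles go back, yellow first.

```bash
python3 -m inch '{"travel": [[0,-0.03,0],[0,-0.065,0],[-0.001,-0.1,0],[-0.001,-0.135,0],[-0.002,-0.17,0],[-0.002,-0.205,0],[-0.003,-0.24,0],[-0.003,-0.275,0],[-0.003,-0.3,0],[-0.003,-0.314,0]], "spin": [0,0,0,0,0,0,0,0,0,0]}'
python3 -m inch '{"travel": [[0,0,0],[0,0,0],[0,0,0]], "spin": [0,0,0]}'
```

```text
t: 30.45
tool_pos: [0.5195, 0.2947, 0.2333]
orientation: [3.141, 0.003, -0.005]
force: [0.1, 0.6, -0.3]
opening: 0.093
gripper_force: 0.0
t: 30.7
tool_pos: [0.5208, 0.2914, 0.2348]
orientation: [3.14, -0.001, -0.002]
force: [0.3, 0.2, 0.5]
opening: 0.0929
gripper_force: 0.0
```

```bash
python3 -m inch '{"travel": [[0,-0.002,0.015],[0,-0.002,0.04],[0,-0.002,0.065],[0,-0.002,0.09],[0,-0.002,0.105],[0,-0.002,0.1105],[0,-0.002,0.1105],[0,-0.002,0.1105]], "spin": [0,0,0,0,0,0,0,0]}' 
python3 -m inch '{"travel": [[0,0,0],[0,0,0],[0,0,0],[0,0,0],[0,0,0],[0,0,0],[0,0,0],[0,0,0],[0,0,0],[0,0,0]], "spin": [0,0,0,0,0,0,0,0,0,0]}' 1 20
python3 -m inch '{"travel": [[0,0,0],[0,0,0],[0,0,0]], "spin": [0,0,0]}'
python3 -m inch '{"travel": [[0,0,-0.003],[0,0,-0.012],[0,0,-0.027],[0,0,-0.045],[0,0,-0.062],[0,0,-0.07],[0,0,-0.07]], "spin": [0,0,0,0,0,0,0]}'
python3 -m inch '{"travel": [[0,0.007,0],[0.001,0.025,0],[0.003,0.05,0],[0.004,0.08,0],[0.006,0.11,0],[0.007,0.14,0],[0.009,0.17,0],[0.01,0.2,0],[0.012,0.23,0],[0.013,0.26,0]], "spin": [0,0,0,0,0,0,0,0,0,0]}'
python3 -m inch '{"travel": [[0.002,0.03,0],[0.003,0.06,0],[0.005,0.09,0],[0.006,0.11,0],[0.007,0.12,0],[0.007,0.124,0],[0.007,0.124,0],[0.007,0.124,0]], "spin": [0,0,0,0,0,0,0,0]}'
```

```text
t: 31.37
tool_pos: [0.5214, 0.2941, 0.126]
orientation: [-3.141, 0.002, -0.001]
force: [-0.6, 0.7, -0.7]
opening: 0.0928
gripper_force: 0.0
t: 32.2
tool_pos: [0.5207, 0.2949, 0.1251]
orientation: [3.141, 0.0, -0.0]
force: [0.5, 1.2, -2.6]
opening: 0.0312
gripper_force: 20.0
t: 32.45
tool_pos: [0.5207, 0.2949, 0.125]
orientation: [3.141, 0.0, -0.0]
force: [0.1, 0.4, -0.5]
opening: 0.0317
gripper_force: 19.9
t: 33.03
tool_pos: [0.5222, 0.2957, 0.1985]
orientation: [-3.139, -0.001, -0.007]
force: [0.6, 0.8, -1.9]
opening: 0.0318
gripper_force: 19.9
t: 33.87
tool_pos: [0.5326, 0.0331, 0.1934]
orientation: [3.142, 0.0, -0.004]
force: [0.6, 0.0, -2.6]
opening: 0.0318
gripper_force: 19.9
t: 34.53
tool_pos: [0.5405, -0.0882, 0.1945]
orientation: [-3.141, -0.001, 0.002]
force: [0.2, 0.1, -2.0]
opening: 0.0317
gripper_force: 19.9
```

```bash
python3 -m inch '{"travel": [[0.001,0.0015,0.012],[0.001,0.0015,0.032],[0.001,0.0015,0.05],[0.001,0.0015,0.059],[0.001,0.0015,0.063],[0.001,0.0015,0.063],[0.001,0.0015,0.063],[0.001,0.0015,0.063]], "spin": [0,0,0,0,0,0,0,0]}'
```

```text
t: 35.2
tool_pos: [0.5422, -0.0902, 0.1325]
orientation: [3.142, 0.001, 0.001]
force: [0.7, 0.3, -2.3]
opening: 0.0316
gripper_force: 20.0
```

```bash
python3 -m inch '{"travel": [[-0.0005,0,0.0015],[-0.0005,0,0.0015],[-0.0005,0,0.0015]], "spin": [0,0,0]}'
python3 -m inch '{"travel": [[0,0,0],[0,0,0],[0,0,0],[0,0,0],[0,0,0],[0,0,0],[0,0,0],[0,0,0],[0,0,0],[0,0,0]], "spin": [0,0,0,0,0,0,0,0,0,0]}' 0
python3 -m inch '{"travel": [[0,0,-0.015],[0,0,-0.045],[0,0,-0.075],[0,0,-0.097],[0,0,-0.105],[-0.002,-0.01,-0.105],[-0.009,-0.036,-0.105],[-0.017,-0.07,-0.105],[-0.025,-0.104,-0.105],[-0.033,-0.138,-0.105]], "spin": [0,0,0,0,0,0,0,0,0,0]}'
python3 -m inch '{"travel": [[-0.008,-0.034,0],[-0.017,-0.068,0],[-0.025,-0.102,0],[-0.033,-0.136,0],[-0.042,-0.17,0],[-0.05,-0.204,0],[-0.057,-0.233,0],[-0.0625,-0.2535,0],[-0.0625,-0.2535,0],[-0.0625,-0.2535,0]], "spin": [0,0,0,0,0,0,0,0,0,0]}'
python3 -m inch '{"travel": [[0,0,0],[0,0,0]], "spin": [0,0]}'
```

```text
t: 35.45
tool_pos: [0.5413, -0.0905, 0.1307]
orientation: [-3.142, -0.001, -0.0]
force: [-0.4, -0.2, -2.4]
opening: 0.0315
gripper_force: 20.0
t: 36.28
tool_pos: [0.5413, -0.0905, 0.1306]
orientation: [-3.142, -0.0, 0.0]
force: [-0.5, 0.1, -1.3]
opening: 0.0917
gripper_force: 0.0
t: 37.12
tool_pos: [0.5065, 0.0492, 0.233]
orientation: [-3.141, 0.001, 0.005]
force: [0.4, 0.1, -0.4]
opening: 0.093
gripper_force: 0.0
t: 37.95
tool_pos: [0.444, 0.3016, 0.2332]
orientation: [3.14, 0.005, -0.005]
force: [0.1, -0.3, 0.5]
opening: 0.0931
gripper_force: 0.0
t: 38.12
tool_pos: [0.4456, 0.2999, 0.2346]
orientation: [3.141, -0.001, -0.002]
force: [1.5, -0.2, -0.1]
opening: 0.0932
gripper_force: 0.0
```

```bash
python3 -m inch '{"travel": [[0,0,0.015],[0,0,0.04],[0,0,0.065],[0,0,0.09],[0,0,0.105],[0,0,0.11],[0,0,0.11],[0,0,0.11]], "spin": [0,0,0,0,0,0,0,0]}' 
python3 -m inch '{"travel": [[0,0,0],[0,0,0],[0,0,0],[0,0,0],[0,0,0],[0,0,0],[0,0,0],[0,0,0],[0,0,0],[0,0,0]], "spin": [0,0,0,0,0,0,0,0,0,0]}' 1 20
python3 -m inch '{"travel": [[0,0,0],[0,0,0],[0,0,0]], "spin": [0,0,0]}'
python3 -m inch '{"travel": [[0,0,-0.003],[0,0,-0.012],[0,0,-0.027],[0,0,-0.045],[0,0,-0.062],[0,0,-0.07],[0,0,-0.07]], "spin": [0,0,0,0,0,0,0]}'
python3 -m inch '{"travel": [[0,0.007,0],[0.002,0.025,0],[0.004,0.05,0],[0.006,0.08,0],[0.008,0.11,0],[0.01,0.14,0],[0.012,0.17,0],[0.014,0.2,0],[0.016,0.23,0],[0.018,0.26,0]], "spin": [0,0,0,0,0,0,0,0,0,0]}'
python3 -m inch '{"travel": [[0.002,0.03,0],[0.004,0.055,0],[0.006,0.072,0],[0.0065,0.079,0],[0.0065,0.079,0],[0.0065,0.079,0],[0.0065,0.079,0]], "spin": [0,0,0,0,0,0,0]}'
```

```text
t: 38.78
tool_pos: [0.4463, 0.3005, 0.1263]
orientation: [-3.141, 0.001, -0.001]
force: [1.2, 0.1, 0.7]
opening: 0.0929
gripper_force: 0.0
t: 39.62
tool_pos: [0.4457, 0.3009, 0.1256]
orientation: [3.141, 0.001, -0.0]
force: [0.7, 1.4, -1.8]
opening: 0.0316
gripper_force: 20.0
t: 39.87
tool_pos: [0.4457, 0.3009, 0.1256]
orientation: [3.141, 0.0, -0.0]
force: [-0.3, 0.5, -0.3]
opening: 0.0315
gripper_force: 20.0
t: 40.45
tool_pos: [0.4471, 0.3017, 0.1987]
orientation: [-3.139, -0.001, -0.007]
force: [0.4, 0.8, -2.6]
opening: 0.0314
gripper_force: 20.0
t: 41.28
tool_pos: [0.4625, 0.0391, 0.194]
orientation: [3.141, 0.0, -0.004]
force: [0.2, 0.3, -2.2]
opening: 0.0316
gripper_force: 20.0
t: 41.87
tool_pos: [0.4699, -0.0372, 0.1951]
orientation: [-3.141, -0.001, 0.002]
force: [-0.9, -0.5, -2.3]
opening: 0.0314
gripper_force: 20.0
```

```bash
python3 -m inch '{"travel": [[0,0,0.012],[0,0,0.032],[0,0,0.05],[0,0,0.059],[0,0,0.063],[0,0,0.063],[0,0,0.063],[0,0,0.063]], "spin": [0,0,0,0,0,0,0,0]}'
```

```text
t: 42.53
tool_pos: [0.4706, -0.0378, 0.1329]
orientation: [-3.142, -0.001, -0.001]
force: [-0.2, 0.3, -1.7]
opening: 0.0313
gripper_force: 20.0
```

Release, then go to the blue bottle at (0.596,0.287): delta (+0.1255,+0.325).

```bash
python3 -m inch '{"travel": [[0,0,0.001],[0,0,0.001],[0,0,0.001]], "spin": [0,0,0]}'
python3 -m inch '{"travel": [[0,0,0],[0,0,0],[0,0,0],[0,0,0],[0,0,0],[0,0,0],[0,0,0],[0,0,0],[0,0,0],[0,0,0]], "spin": [0,0,0,0,0,0,0,0,0,0]}' 0
python3 -m inch '{"travel": [[0,0,-0.015],[0,0,-0.045],[0,0,-0.075],[0,0,-0.096],[0,0,-0.104],[0.004,-0.01,-0.104],[0.014,-0.036,-0.104],[0.026,-0.068,-0.104],[0.039,-0.1,-0.104],[0.051,-0.132,-0.104]], "spin": [0,0,0,0,0,0,0,0,0,0]}'
python3 -m inch '{"travel": [[0.013,-0.032,0],[0.025,-0.064,0],[0.037,-0.096,0],[0.049,-0.128,0],[0.061,-0.158,0],[0.07,-0.182,0],[0.0745,-0.193,0],[0.0745,-0.193,0],[0.0745,-0.193,0],[0.0745,-0.193,0]], "spin": [0,0,0,0,0,0,0,0,0,0]}'
python3 -m inch '{"travel": [[0,0,0]], "spin": [0]}'
```

```text
t: 42.78
tool_pos: [0.4704, -0.0381, 0.1317]
orientation: [3.142, 0.001, 0.0]
force: [0.6, 0.3, -2.4]
opening: 0.0315
gripper_force: 20.0
t: 43.62
tool_pos: [0.4704, -0.0381, 0.1317]
orientation: [-3.142, -0.0, -0.0]
force: [-0.1, -0.1, -0.2]
opening: 0.0914
gripper_force: 0.0
t: 44.45
tool_pos: [0.5209, 0.096, 0.2332]
orientation: [-3.142, 0.001, 0.004]
force: [0.1, -0.1, 0.3]
opening: 0.0932
gripper_force: 0.0
t: 45.28
tool_pos: [0.5949, 0.2865, 0.2339]
orientation: [3.14, 0.0, -0.004]
force: [-0.2, 0.4, -0.4]
opening: 0.0926
gripper_force: 0.0
t: 45.37
tool_pos: [0.5954, 0.286, 0.2349]
orientation: [3.141, -0.001, -0.002]
force: [0.1, -0.5, -0.1]
opening: 0.0931
gripper_force: 0.0
```

```bash
python3 -m inch '{"travel": [[0,0,0.015],[0,0,0.04],[0,0,0.065],[0,0,0.09],[0,0,0.105],[0,0,0.11],[0,0,0.11],[0,0,0.11]], "spin": [0,0,0,0,0,0,0,0]}' 
python3 -m inch '{"travel": [[0,0,0],[0,0,0],[0,0,0],[0,0,0],[0,0,0],[0,0,0],[0,0,0],[0,0,0],[0,0,0],[0,0,0]], "spin": [0,0,0,0,0,0,0,0,0,0]}' 1 20
python3 -m inch '{"travel": [[0,0,0],[0,0,0],[0,0,0]], "spin": [0,0,0]}'
python3 -m inch '{"travel": [[0,0,-0.003],[0,0,-0.012],[0,0,-0.027],[0,0,-0.045],[0,0,-0.062],[0,0,-0.07],[0,0,-0.07]], "spin": [0,0,0,0,0,0,0]}'
python3 -m inch '{"travel": [[-0.002,0.007,0],[-0.007,0.025,0],[-0.014,0.05,0],[-0.022,0.08,0],[-0.03,0.11,0],[-0.039,0.14,0],[-0.047,0.17,0],[-0.056,0.2,0],[-0.064,0.23,0],[-0.069,0.247,0]], "spin": [0,0,0,0,0,0,0,0,0,0]}'
python3 -m inch '{"travel": [[-0.002,0.0065,0],[-0.002,0.008,0],[-0.002,0.008,0],[-0.002,0.008,0]], "spin": [0,0,0,0]}'
```

```text
t: 46.03
tool_pos: [0.5962, 0.2866, 0.1267]
orientation: [-3.141, 0.001, -0.001]
force: [1.3, 0.2, 0.1]
opening: 0.093
gripper_force: 0.0
t: 46.87
tool_pos: [0.5957, 0.2869, 0.1256]
orientation: [3.142, 0.0, -0.0]
force: [0.0, 0.9, -1.6]
opening: 0.0316
gripper_force: 20.0
t: 47.12
tool_pos: [0.5957, 0.2869, 0.1255]
orientation: [3.141, 0.0, -0.0]
force: [0.2, -0.3, -0.1]
opening: 0.0317
gripper_force: 20.0
t: 47.7
tool_pos: [0.5973, 0.2876, 0.1993]
orientation: [-3.14, -0.001, -0.008]
force: [0.6, 0.1, -0.8]
opening: 0.0316
gripper_force: 20.0
t: 48.53
tool_pos: [0.5247, 0.0369, 0.1938]
orientation: [3.141, -0.002, -0.005]
force: [-0.4, 0.1, -2.0]
opening: 0.0318
gripper_force: 20.0
t: 48.87
tool_pos: [0.5248, 0.0328, 0.1952]
orientation: [-3.141, -0.001, 0.001]
force: [-1.1, 0.1, -1.3]
opening: 0.0321
gripper_force: 20.0
```

```bash
python3 -m inch '{"travel": [[0,0,0.012],[0,0,0.032],[0,0,0.05],[0,0,0.059],[0,0,0.063],[0,0,0.063],[0,0,0.064],[0,0,0.064],[0,0,0.064]], "spin": [0,0,0,0,0,0,0,0,0]}'
python3 -m inch '{"travel": [[0,0,0],[0,0,0],[0,0,0],[0,0,0],[0,0,0],[0,0,0],[0,0,0],[0,0,0],[0,0,0],[0,0,0]], "spin": [0,0,0,0,0,0,0,0,0,0]}' 0
python3 -m inch '{"travel": [[0,0,-0.015],[0,0,-0.045],[0,0,-0.075],[0,0,-0.1],[0,0,-0.11],[0,-0.01,-0.12],[0,-0.04,-0.12],[0,-0.07,-0.12],[0,-0.1,-0.12],[0,-0.13,-0.12]], "spin": [0,0,0,0,0,0,0,0,0,0]}'
python3 -m inch '{"travel": [[0,-0.03,0],[0,-0.06,0],[0,-0.09,0],[0,-0.12,0],[0,-0.14,0],[0,-0.14,0],[0,-0.14,0],[0,-0.14,0]], "spin": [0,0,0,0,0,0,0,0]}'
python3 - <<'E'
from h import *
print(robot.read_state()["tool_pos"])
for n in("scene","top"):
    p,d=optics.read_camera(n); save(f"pics/{n}9.png",p); uv,P=cloud(n,d)
    for lab,c,z0,z1 in(("blue",(.5247,.0318),.12,.16),("yellow",(.541,-.0905),.12,.16),("black",(.4703,-.038),.12,.16),("red",(.523,-.32),.085,.11),("white",(.603,-.012),.035,.055)):
        m=(np.hypot(P[:,0]-c[0],P[:,1]-c[1])<.035)&(P[:,2]>z0)&(P[:,2]<z1); T=P[m]
        if len(T)<9: print(n,lab,len(T)); continue
        T=T[T[:,2]>np.percentile(T[:,2],90)-.006]; q=cv2.minEnclosingCircle(T[:,:2].astype(np.float32))
        print(n,lab,len(T),round(np.median(T[:,2]),4),np.round(q[0],4),round(q[1],4))
E
```

```text
t: 49.62
tool_pos: [0.525, 0.0322, 0.1317]
orientation: [-3.142, -0.001, -0.0]
force: [-0.2, -0.2, -2.4]
opening: 0.0316
gripper_force: 20.0
t: 50.45
tool_pos: [0.5248, 0.0319, 0.1316]
orientation: [-3.142, -0.0, 0.0]
force: [-0.3, -0.3, 0.8]
opening: 0.0912
gripper_force: 0.0
t: 51.28
tool_pos: [0.5238, 0.1637, 0.25]
orientation: [3.141, -0.0, -0.004]
force: [-0.3, -0.4, 0.4]
opening: 0.0929
gripper_force: 0.0
t: 51.95
tool_pos: [0.5241, 0.3016, 0.2503]
orientation: [3.14, 0.001, -0.003]
force: [0.1, -0.3, -0.1]
opening: 0.0932
gripper_force: 0.0
[0.52411772 0.30162056 0.25027148]
scene blue 146 0.1407 [0.5263 0.0328] 0.0169
scene yellow 118 0.1406 [ 0.542  -0.0891] 0.0168
scene black 118 0.1405 [ 0.4706 -0.035 ] 0.0169
scene red 139 0.0938 [ 0.5222 -0.3175] 0.0233
scene white 231 0.0446 [ 0.6034 -0.0119] 0.0226
top blue 178 0.1418 [0.5235 0.0321] 0.016
top yellow 172 0.1417 [ 0.5411 -0.0901] 0.0167
top black 181 0.1417 [ 0.4689 -0.0379] 0.0159
top red 285 0.0945 [ 0.5224 -0.3193] 0.0224
top white 247 0.046 [ 0.6023 -0.0129] 0.0222
```

View pics/scene9.png

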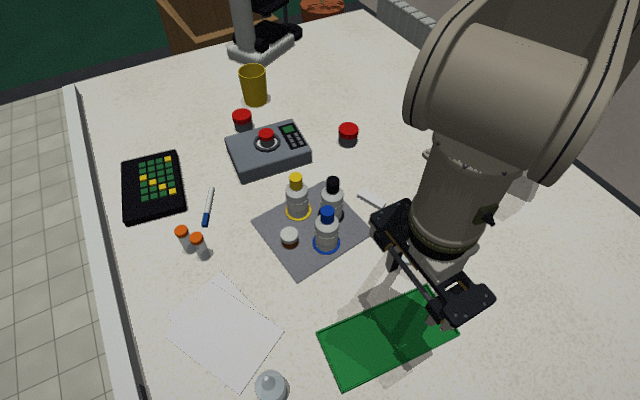

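View pics/top9.png

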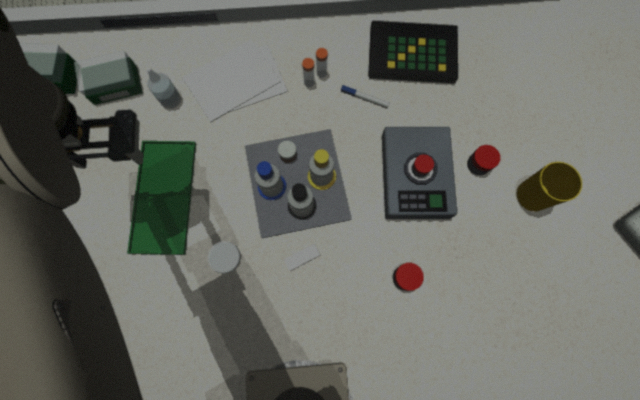

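Both views show the bottles back on their own coasters (top view: blue (264,172), yellow (321,158), black (299,192)), within about 2 mm of their start. The red pot is in the seat at (424,165), the white pot is unmoved at (287,150), and the arm is clear.

```bash
python3 -c "
from h import *
print(close_job())"
```

```text
the job is handed in; nothing more can be done
None
```

I handed the job in at about 52 s with the red-capped pot seated in the reader, each bottle back on its own coaster to within about 2 mm, and the white-capped pot where it was; the hand-in returned no verdict.

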